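# Dispense one tea light onto the dish

## Task

Get one tea light out of the white dispenser and put it on the table dish: pull the sprung slide by its red knob all the way out to its stop so that the lowest candle drops, then guide the knob back all the way home without letting it snap, so that the candle is pushed out onto the tongue. Pick up that candle and set it down gently, upright, in the middle of the blue dish; leave the other candles in the dispenser and do not disturb the things round about.

Things in the scene. Friction and masses are not known exactly. Their poses are not given: they have to be found in the camera images.
- dispenser: White tea-light dispenser, fixed. Origin on the worktop under the axis of its candle magazine; z up; the slide pulls out along its -x, the outlet tongue points along its +x. Foot: 56 mm wide (y), x = -100 to +28 mm; its top, the channel floor, is 16 mm over the worktop, rails beside it reach 29 mm. At the stop the lowest candle drops onto this floor; going home the slide pushes it to +x.
- magazine_top (a point): Centre of the open top of the square magazine that holds the stack of three candles, on the dispenser's axis, 62 mm over the worktop. Outside 48 mm square, inside 41 mm, sides parallel to the dispenser's x and y. The top candle may stand 12 mm above it.
- outlet (a point): Fixed point on top of the tongue, 58 mm along +x from the dispenser's axis, 16 mm over the worktop: the pushed-out candle's underside is centred here, within a few mm. The tongue is 30 mm wide (narrower than a candle), x = 28 to 88 mm, without side walls, so fingers can pass down beside it; a 3 mm lip at its end.
- slide (a joint): The sprung slide, m: 0 = home, grows as it is pulled out along the dispenser's -x, stop at 0.064. The lowest candle only drops in the last few mm, so pull to the stop. The spring pulls back with about 3 N at home and 9 N at the stop; let go, it snaps home. At home its 11 mm thick plate carries the stack.
- knob_grip (a point): Centre of the red upright knob on the slide: a rounded block, 26 mm along the dispenser's x, 22 mm along its y, from 44 to 80 mm over the worktop, on a thinner steel stem (16 mm). The point is 62 mm over the worktop and moves with the slide: at dispenser x = -70 mm at home (46 mm behind the magazine), -134 mm at the stop.
- candle_1_mid (a point): Centre (half-way up) of the lowest tea light at the start: a round candle in a metal cup, 38 mm in diameter, 15 mm high, about 25 g, z axis up. This is the one that comes out. At the start its centre is 35 mm over the worktop.
- candle_2_mid (a point): Centre of the middle tea light, like the first; stays in the magazine.
- candle_3_mid (a point): Centre of the top tea light, like the first; stays in the magazine.
- dish_in (a point): Centre of the inner floor of the loose blue dish: a shallow round plate, 140 mm in diameter over the rim, 14 mm high, its floor flat for 43 mm round the centre, then rising to the rim, 0.3 kg; this point is 5 mm over the worktop.
- garlic: A garlic bulb, 55 mm, loose on the worktop: a bystander.
- tape_roll: A roll of cream tape lying flat, 96 mm across, 25 mm high, loose: a bystander.
Not all that is in view belongs to the job. What is shaped like the part that bears candle_3_mid but pink is not meant.

How it is judged:
By the outcome, as a careful person would: the job done as asked, in the order asked, and still so for the second after the job is handed in, with the robot touching nothing.
It also fails if it takes over 54 s, if anything falls off the work surface, if the arm or the gripper's body presses on something with over 40 N, if the wrist force passes 120 N, or if a joint passes its speed limit or range.

## Robot

A 7-joint arm with a two-finger parallel gripper is mounted at the origin on a cart in front of the work surface, level with it; the furniture and walls round the work are solid. World frame = base frame: x ahead of the robot, y to its left, z up, the work surface at z = 0. Lengths are in m, angles in rad, forces in N, time in s.
With the tool pointing down it reaches from about 0.425 to 0.95 m from the base axis. Payload 4.7 kg.
Tool frame: the origin (TCP) lies on the centre line of the jaws, within the pads' length; the fingertips stand tips_ahead ahead of it and the grasp point (between the pads) lies 8 mm behind it (tips_ahead is the distance from the TCP to the fingertips, in m); x points along the fingers, z is the direction in which the jaws open and shut, and the axes are right-handed (so a half turn about x gives the same grasp; the last joint's range is limited). The gripper opens to 87 mm and grips with 3 to 60 N. Pads are 19 mm wide; open, the fingers measure 117 mm over their backs; the gripper's body (75 mm by 190 mm) begins 51 mm behind the grasp point.
Start: joints at [1.303, 0.469, -0.049, 1.532, 0.024, 1.141, -0.082], TCP at [0.16, -0.656, 0.234] pointing down, gripper open.
Joint ranges: [-2.59, 2.59], [-0.33, 1.99], [-1.39, 1.29], [0.1, 2.45], [-1.04, 4.18], [0.21, 1.99], [-2.66, 2.66]. Speed limits (rad/s): [2.57, 2.57, 3.14, 3.14, 3.14, 3.14, 3.14].

## Interface

Orientations are given as a rotation vector (axis times angle).
In Python, from rig import * gives the robot as it stands.
- The arm moves only by the tool move_arm, never from a script. Its argument "commands" is a list of rows, each a list of 3 entries, a list of its own where there are three numbers: the shift along the tool's x, y, z in mm, then the turn, a rotation vector about the tool's x, y, z in degrees, then the finger opening in mm, from 0 to 87. In form: [[[tx, ty, tz], [ax, ay, az], hand], ...]. A call has exactly 5 rows; each row is the pose to reach, as a shift and turn from the pose commanded when the call began, along the tool's axes at that moment; what a row does not reach only later rows make up. A row lasts 1/8 s, in which the tool goes at most 62.5 mm and 10.7 degrees, less where a joint would pass 70% of its speed; a pose out of reach is approached as far as the arm can. A call with a gripper value outside its range is refused whole. The fingers move at their own pace and stop on an object; the grip force is fixed at half the most. Time passes only in rows, so rows that repeat a pose let the fingers close, or fill a call up. It gives the time, the measured TCP pose, the force and the opening at its end, in the units of the state.
- read_state(): the state, without advancing time (a new reading comes with each control period).
- camera(name): name is "side" or "top" or "wrist"; returns the picture (384x512x3 uint8, red, green, blue); there is no depth.
- camera_info(name): a dict with "fov_y" (degrees; the focal length in pixels is half the picture's height over the tangent of half this angle, whatever the lens; pixels are square), "cx", "cy" (the principal point, pixels), "R" (3x3) and "t" (3): a world point X has camera coordinates R X + t; the wrist camera has in their place "T_tool_cam" (4x4, takes a point from camera to tool coordinates, whose origin is the TCP and whose axes are the tool frame's). Camera axes: x right, y down, z forward; pixel columns grow to the right and rows downward; lengths in m; the calibration is good to about 2 mm. A picture is of the moment at which its call begins: read the wrist's pose just before it. camera_info takes no time and is no camera call.
- job_done(): hands the job in, once; it reports no verdict.
Trained networks look in the newest picture that a camera, given by its name, has taken for a name from the list of things; names that differ only in an ending like _2 or _b are one class to them, and where a whole thing is asked for, a point or a joint stands for the part that bears it (a point fixed in the world has none). Each returns a list of dicts, best first, with "p" (0 to 1); they miss things now and then, are a little off and sometimes report something else, mostly with a low value. They report only what shows in the picture. A call takes as long as a camera call. They do not tell look-alikes from the thing itself.
- masks_of(name, camera): "region" (384x512 bool, what is visible of it) and "extent" ([left, top, right, bottom] in pixels, round what is visible of it).
The state is a dict: "time": time; "joint_positions": joint angles; "dq": joint speeds; "joint_torque": joint torques, N m; "tool_pos": TCP position; "eef_rot": TCP orientation; "force": force on the tool from outside, world axes, zero at the start; "torque": the same for the moment, N m; "grip_width": opening from 0.0 (shut) to 1.0 (fully open).
Only numpy, scipy, OpenCV 4.12 (cv2) and the standard library are available. Lean on these libraries where they do the work, as an engineer would, in place of code of your own. Each camera call takes 0.05 s, during which the arm holds its last target. There are 200 camera calls.

## Working session

There is one attempt and no reset: what is moved stays moved. The work goes in short steps, Python scripts to look and compute and a tool call to move; the robot and the scene stay as the last step left them, time stands still between calls to the robot, and variables do not carry over. Pictures are saved under pics/ and viewed, about 8 in all and at most 12, crops included, and the job is handed in when it is done.

Besides the shell and the picture viewer there is one more tool, called after "Request:" as name(argument=value, ...), one argument or row to a line, values as JSON. move_arm: Moves the arm, as the interface text tells. Its arguments: {"type":"object","properties":{"commands":{"type":"array","items":{"type":"array"}}},"required":["commands"]}

```bash
ls; mkdir -p pics
python3 - <<'E'
from rig import *
import cv2,numpy as np
s=read_state(); print({k:np.round(v,4).tolist() for k,v in s.items()})
for c in("side","top","wrist"):
    im=camera(c); cv2.imwrite(f"pics/{c}0.png",im[...,::-1])
    i=camera_info(c); print(c,{k:np.round(v,4).tolist() for k,v in i.items()})
a=[cv2.imread(f"pics/{c}0.png") for c in("side","top")]
cv2.imwrite("pics/a.png",cv2.resize(np.vstack(a),None,fx=.78,fy=.78))
E
```

```text
pics
{'time': 0.0, 'joint_positions': [1.3031, 0.4695, -0.0486, 1.5337, 0.0242, 1.141, -0.0823], 'dq': [0.0003, 0.0001, -0.0005, 0.0, 0.0016, -0.0009, 0.0016], 'joint_torque': [0.0004, -50.7974, -0.0807, -23.6158, -0.0612, 0.0381, 0.0002], 'tool_pos': [0.1595, -0.6553, 0.2325], 'eef_rot': [1.0326, 1.3145, -1.0308], 'force': [-0.1551, 0.2137, 0.5731], 'torque': [-0.0678, -0.0277, 0.0184], 'grip_width': 1.0039}
side {'fov_y': 53.4843, 'cx': 257.2924, 'cy': 187.7396, 'R': [[0.9941, -0.1086, -0.008], [-0.0909, -0.7875, -0.6096], [0.0599, 0.6067, -0.7927]], 't': [-0.4944, 0.1077, 1.0602]}
top {'fov_y': 48.7452, 'cx': 254.4917, 'cy': 183.8432, 'R': [[0.0268, -0.9996, 0.0119], [-0.9961, -0.0277, -0.0839], [0.0842, -0.0096, -0.9964]], 't': [0.0188, 0.5185, 1.1902]}
wrist {'fov_y': 69.9557, 'cx': 254.9315, 'cy': 189.0859, 'T_tool_cam': [[0.0009, -0.2509, 0.968, -0.1506], [0.0014, -0.968, -0.2509, 0.0678], [1.0, 0.0016, -0.0005, -0.0006], [0.0, 0.0, 0.0, 1.0]]}
```

View pics/a.png

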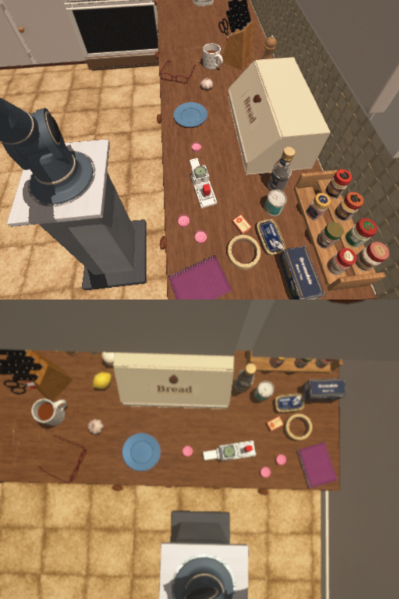

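Run:
```python
import rig
print([n for n in dir(rig) if not n.startswith('_')], getattr(rig,'tips_ahead',None))
from rig import *
import numpy as np
for c in("side","top"):
  for n in("dispenser","slide","knob_grip","candle_3_mid","dish_in","garlic","tape_roll"):
    try:
      for m in masks_of(n,c)[:4]:
        r=m["region"]; y,x=np.nonzero(r); print(c,n,round(m["p"],2),np.round(m["extent"],1).tolist(),[round(x.mean(),1),round(y.mean(),1)],len(x))
    except Exception as e: print(n,e)
```

```text
['Unreachable', 'camera', 'camera_info', 'job_done', 'masks_of', 'read_state', 'tips_ahead'] 0.011
side dispenser 0.86 [244.2, 201.8, 276.0, 266.7] [np.float64(259.9), np.float64(240.1)] 979
side dispenser 0.64 [251.2, 212.4, 262.4, 226.6] [np.float64(256.5), np.float64(218.8)] 182
side slide 0.67 [256.6, 237.4, 271.4, 257.3] [np.float64(263.6), np.float64(244.9)] 318
side knob_grip 0.58 [255.9, 229.7, 273.3, 254.0] [np.float64(263.3), np.float64(244.8)] 334
side candle_3_mid 0.74 [249.7, 296.7, 269.6, 312.6] [np.float64(257.1), np.float64(303.2)] 211
side candle_3_mid 0.72 [229.0, 275.1, 244.1, 291.6] [np.float64(235.6), np.float64(282.4)] 199
side candle_3_mid 0.65 [250.3, 213.8, 263.5, 226.5] [np.float64(256.7), np.float64(219.0)] 180
side candle_3_mid 0.55 [244.0, 182.5, 262.2, 194.1] [np.float64(251.8), np.float64(188.1)] 135
side dish_in 0.78 [223.9, 130.4, 267.8, 162.1] [np.float64(244.0), np.float64(146.3)] 1051
side tape_roll 0.79 [295.8, 301.6, 333.7, 344.2] [np.float64(312.8), np.float64(322.4)] 726
top dispenser 0.92 [259.5, 182.4, 327.4, 205.7] [np.float64(298.7), np.flo
[... 229 characters left out ...]
5, 366.9, 208.5] [np.float64(359.9), np.float64(204.6)] 181
top candle_3_mid 0.68 [287.5, 186.6, 300.7, 203.2] [np.float64(293.4), np.float64(193.4)] 170
top candle_3_mid 0.6 [236.4, 190.4, 241.5, 201.2] [np.float64(240.0), np.float64(193.5)] 104
top candle_3_mid 0.57 [260.5, 182.1, 327.7, 207.2] [np.float64(297.6), np.float64(194.2)] 989
top dish_in 0.79 [156.7, 172.7, 205.5, 221.1] [np.float64(180.5), np.float64(194.9)] 1856
top garlic 0.75 [114.5, 152.2, 134.4, 174.3] [np.float64(121.9), np.float64(161.9)] 304
top tape_roll 0.92 [360.6, 148.3, 402.4, 179.2] [np.float64(381.8), np.float64(162.8)] 433
top tape_roll 0.46 [259.4, 180.2, 326.6, 207.7] [np.float64(297.6), np.float64(194.3)] 926
```

```bash
cat > h.py <<'E'
from rig import *
import numpy as np, cv2
from scipy.spatial.transform import Rotation as Ro
def cam(c,st=None):
    i=camera_info(c); f=192/np.tan(np.radians(i["fov_y"]/2))
    K=np.array([[f,0,i["cx"]],[0,f,i["cy"]],[0,0,1]])
    if c=="wrist":
        s=st or read_state(); T=np.eye(4); T[:3,:3]=Ro.from_rotvec(s["eef_rot"]).as_matrix(); T[:3,3]=s["tool_pos"]
        C=np.linalg.inv(T@np.array(i["T_tool_cam"])); return K,C[:3,:3],C[:3,3]
    return K,np.array(i["R"]),np.array(i["t"])
def at_z(uv,z,k):
    K,R,t=k; d=R.T@np.linalg.inv(K)@[*uv,1]; o=-R.T@t
    return o+d*(z-o[2])/d[2]
def proj(X,k):
    K,R,t=k; p=(np.atleast_2d(X)@R.T+t)@K.T; return p[:,:2]/p[:,2:]
def tri(obs):
    A=[];b=[]
    for uv,(K,R,t) in obs:
        d=R.T@np.linalg.inv(K)@[*uv,1]; d/=np.linalg.norm(d); P=np.eye(3)-np.outer(d,d); A.append(P); b.append(P@(-R.T@t))
    return np.linalg.lstsq(np.vstack(A),np.hstack(b),rcond=None)[0]
def blob(im,lo,hi):
    """centres of hsv colour blobs"""
    h=cv2.cvtColor(im,cv2.COLOR_RGB2HSV); m=cv2.inRange(h,lo,hi)
    n,_,s,c=cv2.connectedComponentsWithStats(m); return [(s[i,4],s[i,:4],c[i]) for i in range(1,n) if s[i,4]>30]
E
python3 - <<'E'
from h import *
s,t=cam("side"),cam("top")
print("tcp in top/side",proj(read_state()["tool_pos"],t),proj(read_state()["tool_pos"],s))
print("dish",at_z((180.7,196.9),.014,t),at_z((245.9,146.2),.014,s))
print("candle",at_z((293.4,193.4),.07,t),at_z((256.7,219),.07,s),tri([((293.4,193.4),t),((256.7,219),s)]))
print("tape",at_z((381.8,162.8),.025,t),"garlic",at_z((122,162),.025,t))
a=cv2.imread("pics/top0.png")[130:230,140:420]; b=cv2.imread("pics/side0.png")[120:345,200:350]
a=cv2.resize(a,(784,280),interpolation=3); b=cv2.resize(b,None,fx=2.4,fy=1.4*1.0,interpolation=3)[:300]
w=cv2.resize(cv2.imread("pics/wrist0.png"),(400,300)); b=b[:300,:360]
o=np.zeros((600,800,3),np.uint8); o[:280,:784]=a; o[300:300+b.shape[0],:b.shape[1]]=b; o[300:,400:]=w
cv2.imwrite("pics/b.png",o)
E
```

```text
tcp in top/side [[550.03597422 339.09122815]] [[ 48.77241507 553.64340886]]
dish [0.47499769 0.24319801 0.014     ] [0.48679177 0.23915049 0.014     ]
candle [ 0.49033594 -0.07394802  0.07      ] [ 0.48801101 -0.07654573  0.07      ] [ 0.48938634 -0.07429583  0.06658743]
tape [ 0.58832211 -0.33113885  0.025     ] garlic [0.56947348 0.41262457 0.025     ]
```

View pics/b.png

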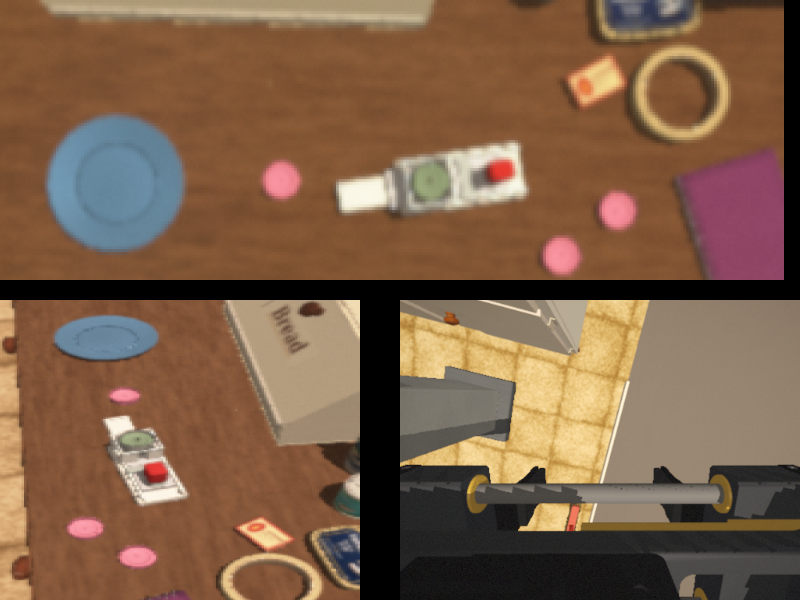

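```bash
cat >> h.py <<'E'
def plan(pos,yaw=None,R=None):
    """shift (mm) and turn (deg) in tool axes to tcp pos with tool down, z axis along world yaw"""
    s=read_state(); R0=Ro.from_rotvec(s["eef_rot"])
    z=np.array([np.cos(yaw),np.sin(yaw),0]); x=np.array([0,0,-1.]); R1=Ro.from_matrix(np.c_[x,np.cross(z,x),z])
    return np.round(R0.inv().apply(np.array(pos)-s["tool_pos"])*1e3,1).tolist(),np.round(np.degrees((R0.inv()*R1).as_rotvec()),1).tolist()
E
python3 - <<'E'
from h import *
t,s=cam("top"),cam("side")
print(np.round(Ro.from_rotvec(read_state()["eef_rot"]).as_matrix(),3).tolist())
import cv2
for n,k in(("top",t),("side",s)):
    im=cv2.imread(f"pics/{n}0.png")[...,::-1].copy(); h=cv2.cvtColor(im,cv2.COLOR_RGB2HSV)
    m=cv2.inRange(h,(0,180,90),(8,255,255))|cv2.inRange(h,(174,180,90),(180,255,255))
    c=proj([.49,-.145,.07],k)[0]; yy,xx=np.nonzero(m); q=np.hypot(xx-c[0],yy-c[1])<20; print(n,c,q.sum(),xx[q].mean(),yy[q].mean(),at_z((xx[q].mean(),yy[q].mean()),.075,k))
# tongue end from top crop
print("tongue end mid",at_z((140+338/2.8,130+196/2.8),.019,t),"back end",at_z((140+523/2.8,130+171/2.8),.029,t))
for y in(np.pi,0,np.radians(2),np.radians(182)): print(plan([.49,-.1,.26],y))
E
```

```text
[[0.0, 0.972, 0.236], [-0.0, 0.236, -0.972], [-1.0, 0.0, 0.0]]
top [319.2524258  194.23436512] 37 318.2162162162162 190.56756756756758 [ 0.49964305 -0.14120371  0.075     ]
side [260.46356541 242.00824197] 89 264.46067415730334 242.9438202247191 [ 0.4991716  -0.15152221  0.075     ]
tongue end mid [0.47215898 0.01393777 0.019     ] back end [ 0.50222882 -0.17303934  0.029     ]
([-26.4, 452.4, -462.0], [103.7, 0.0, -0.0])
([-26.4, 452.4, -462.0], [-76.3, 0.0, 0.0])
([-26.4, 452.4, -462.0], [-78.3, 0.0, 0.0])
([-26.4, 452.4, -462.0], [101.7, 0.0, -0.0])
```

Request:
move_arm(
  commands=[
    [[3,45,-41],[-8.5,0,0],87],
    [[6,90,-82],[-17,0,0],87],
    [[10,135,-124],[-25.5,0,0],87],
    [[13,180,-165],[-34,0,0],87],
    [[16,225,-207],[-42.5,0,0],87],
  ],
)

```text
time: 1.48
tool_pos: [0.3304, -0.3999, 0.2179]
eef_rot: [0.458, 1.521, -0.459]
force: [1.5, -0.2, -0.4]
grip_width: 1.002
```

```bash
python3 -c "
from h import *
print(read_state()['tool_pos'],plan([.4995,-.146,.2],np.radians(8.5)))"
```

```text
[ 0.33036446 -0.39991154  0.21786271] ([17.7, 305.1, 0.6], [-42.0, 0.1, 0.0])
```

Request:
move_arm(
  commands=[
    [[4,61,0],[-8.5,0,0],87],
    [[8,122,0],[-17,0,0],87],
    [[12,183,0],[-25.5,0,0],87],
    [[16,244,0],[-34,0,0],87],
    [[18,305,0],[-42,0,0],87],
  ],
)

```text
time: 2.1
tool_pos: [0.5, -0.1467, 0.1998]
eef_rot: [-0.116, 1.567, 0.115]
force: [0.2, -0.2, 0.8]
grip_width: 1.003
```

Run:
```python
from h import *
s=read_state(); im=camera("wrist"); k=cam("wrist",s); cv2.imwrite("pics/w1.png",im[...,::-1])
print(s["tool_pos"],s["dq"].round(3) if hasattr(s["dq"],'round') else s["dq"])
a=np.radians(98.5); ex=np.array([np.cos(a),np.sin(a),0]); ey=np.array([-ex[1],ex[0],0]); o=np.array([.489,-.0755,0])
P=lambda x,y,z:proj(o+x*ex+y*ey+[0,0,z],k)[0]
o2=im[...,::-1].copy()
for q in[(-70,0,80),(0,0,72),(88,15,19),(88,-15,19),(24,24,62),(-24,24,62),(24,-24,62),(-24,-24,62),(-100,28,16),(-100,-28,16),(28,28,16)]:
    u=P(*np.array(q)/1e3); print(q,u.round(1)); cv2.drawMarker(o2,tuple(int(v) for v in u.round()),(0,255,0),1,6)
cv2.imwrite("pics/w1m.png",cv2.resize(o2,(800,600),interpolation=cv2.INTER_CUBIC))
```

```text
[ 0.50000192 -0.14668473  0.19976294] [-0.674  0.293 -0.366 -0.268  0.285  0.082 -0.035]
(-70, 0, 80) [254.9 186.2]
(0, 0, 72) [254.9 114.8]
(88, 15, 19) [241.1  31.4]
(88, -15, 19) [268.7  31.4]
(24, 24, 62) [230.7  89.8]
(-24, 24, 62) [231.7 138.9]
(24, -24, 62) [279.1  89.8]
(-24, -24, 62) [278.1 138.9]
(-100, 28, 16) [232.8 197. ]
(-100, -28, 16) [277. 197.]
(28, 28, 16) [230.6  90.2]
```

View pics/w1m.png

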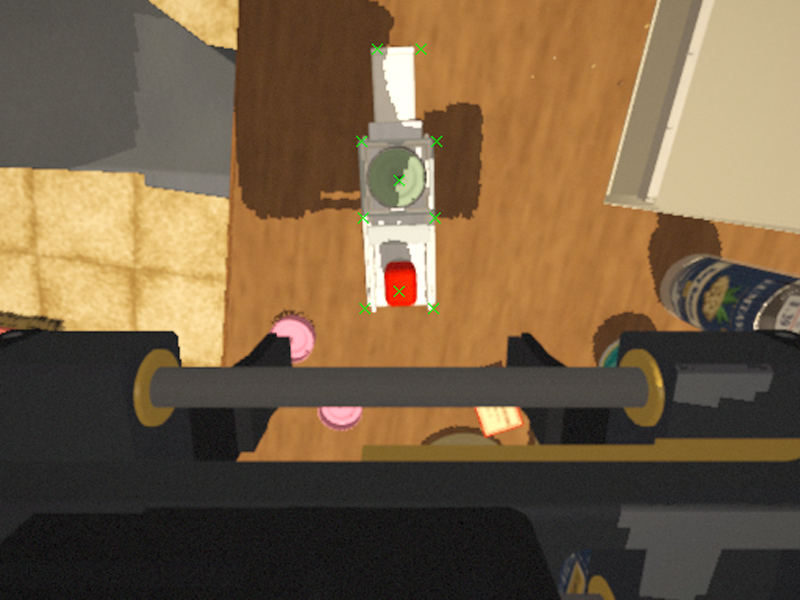

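Request:
move_arm(
  commands=[
    [[40,1.5,1.4],[-1.5,0,0],87],
    [[80,1.5,1.4],[-1.5,0,0],87],
    [[115,1.5,1.4],[-1.5,0,0],87],
    [[135,1.5,1.4],[-1.5,0,0],60],
    [[145,1.5,1.4],[-1.5,0,0],45],
  ],
)

```text
time: 2.78
tool_pos: [0.4998, -0.1466, 0.0536]
eef_rot: [-0.132, 1.568, 0.133]
force: [0.1, -0.5, 0.7]
grip_width: 0.852
```

Request:
move_arm(
  commands=[
    [[0,0,0],[0,0,0],10],
    [[0,0,0],[0,0,0],0],
    [[0,0,0],[0,0,0],0],
    [[0,0,0],[0,0,0],0],
    [[0,0,0],[0,0,0],0],
  ],
)

```text
time: 3.4
tool_pos: [0.5004, -0.1465, 0.0548]
eef_rot: [-0.133, 1.566, 0.132]
force: [-0.1, 0.4, 0.2]
grip_width: 0.285
```

Run:
```python
from h import *
s=read_state(); print(s["tool_pos"],s["force"],s["grip_width"]*87, plan([.5007,-.1443,.055],np.radians(10)))
cv2.imwrite("pics/g1.png",np.hstack([cv2.resize(camera("side")[190:280,220:310],(450,450),interpolation=2),cv2.resize(camera("wrist")[:,130:380],None,fx=1.17,fy=1.17)])[...,::-1])
```

```text
[ 0.50040999 -0.14649468  0.05483185] [-0.1052836   0.36204307  0.20667157] 24.802262071088997 ([-0.2, 2.1, 0.7], [-0.3, 0.0, 0.0])Traceback (most recent call last):
  File "<stdin>", line 3, in <module>
    return _nx.concatenate(arrs, 1, dtype=dtype, casting=casting)
           ~~~~~~~~~~~~~~~^^^^^^^^^^^^^^^^^^^^^^^^^^^^^^^^^^^^^^^
ValueError: all the input array dimensions except for the concatenation axis must match exactly, but along dimension 0, the array at index 0 has size 450 and the array at index 1 has size 449
```

Request:
move_arm(
  commands=[
    [[0,0,0],[0,0,0],0],
    [[0,0,0],[0,0,0],0],
    [[0,-4,0],[0,0,0],0],
    [[0,-8,0],[0,0,0],0],
    [[0,-14,0],[0,0,0],0],
  ],
)

```text
time: 4.12
tool_pos: [0.5033, -0.1578, 0.0548]
eef_rot: [-0.132, 1.565, 0.136]
force: [3.9, 6.0, 0.7]
grip_width: 0.25
```

Request:
move_arm(
  commands=[
    [[0,-9,0],[0,0,0],0],
    [[0,-18,0],[0,0,0],0],
    [[0,-28,0],[0,0,0],0],
    [[0,-38,0],[0,0,0],0],
    [[0,-46,0],[0,0,0],0],
  ],
)

```text
time: 4.75
tool_pos: [0.5113, -0.2011, 0.0547]
eef_rot: [-0.131, 1.565, 0.139]
force: [1.9, 10.1, 2.7]
grip_width: 0.25
```

Request:
move_arm(
  commands=[
    [[0,-3,0],[0,0,0],0],
    [[0,-5,0],[0,0,0],0],
    [[0,-7,0],[0,0,0],0],
    [[0,-7,0],[0,0,0],0],
    [[0,-7,0],[0,0,0],0],
  ],
)

```text
time: 5.38
tool_pos: [0.5125, -0.2079, 0.0548]
eef_rot: [-0.131, 1.565, 0.139]
force: [3.4, 9.3, 1.3]
grip_width: 0.251
```

Run:
```python
from h import *
s=read_state(); p=s["tool_pos"]; print(p,s["force"],s["torque"],s["grip_width"]*87, np.linalg.norm(p[:2]-np.array([.5004,-.1465])))
a=cv2.resize(camera("side")[190:290,215:315],(450,450),interpolation=2);b=cv2.resize(camera("wrist")[:288,160:350],(297,450),interpolation=2)
cv2.imwrite("pics/g1.png",np.hstack([a,b])[...,::-1])
```

```text
[ 0.51254278 -0.20788409  0.05477893] [3.43422947 9.31324394 1.30383975] [ 1.81465992 -0.67901585  0.19277426] 21.809413483921222 0.06257358164053563
```

View pics/g1.png

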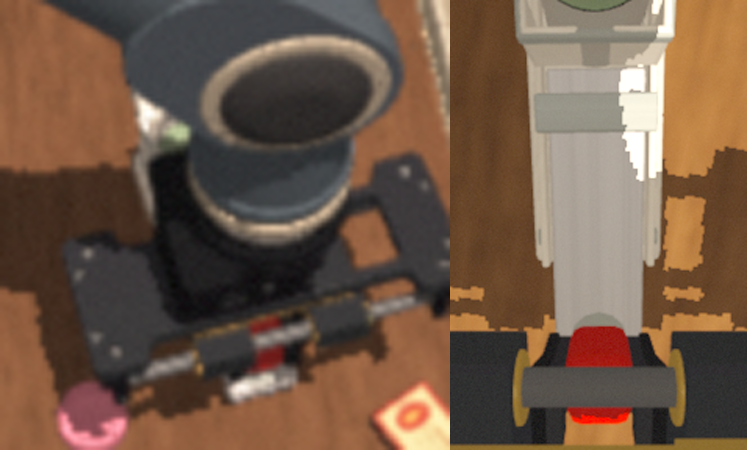

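Request:
move_arm(
  commands=[
    [[0,-2,0],[0,0,0],0],
    [[0,-4,0],[0,0,0],0],
    [[0,-5,0],[0,0,0],0],
    [[0,-5,0],[0,0,0],0],
    [[0,-5,0],[0,0,0],0],
  ],
)

```text
time: 6.1
tool_pos: [0.5129, -0.2096, 0.0547]
eef_rot: [-0.13, 1.566, 0.143]
force: [0.9, 15.3, 2.9]
grip_width: 0.248
```

Request:
move_arm(
  commands=[
    [[0,-3,0],[0,0,0],0],
    [[0,-4,0],[0,0,0],0],
    [[0,-4,0],[0,0,0],0],
    [[0,-4,0],[0,0,0],0],
    [[0,-4,0],[0,0,0],0],
  ],
)

```text
time: 6.72
tool_pos: [0.5129, -0.2098, 0.0546]
eef_rot: [-0.128, 1.568, 0.148]
force: [-0.5, 21.1, 7.2]
grip_width: 0.25
```

Run:
```python
from h import *
s=read_state(); p=s["tool_pos"]; print(p,s["force"],np.linalg.norm(p[:2]-np.array([.5004,-.1465])))
b=cv2.resize(camera("wrist")[:288,130:380],(500,576),interpolation=2)
cv2.imwrite("pics/g2.png",b[...,::-1])
```

```text
[ 0.5129348  -0.20980909  0.0545828 ] [-0.45490007 21.09865776  7.1639012 ] 0.06453806158304916
```

View pics/g2.png

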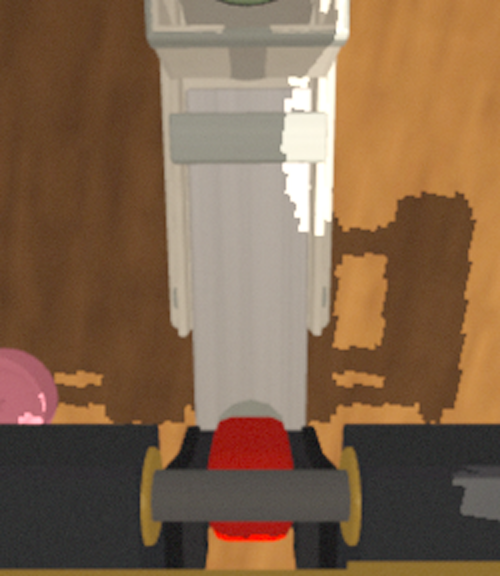

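Request:
move_arm(
  commands=[
    [[0,6,0],[0,0,0],0],
    [[0,12,0],[0,0,0],0],
    [[0,18,0],[0,0,0],0],
    [[0,24,0],[0,0,0],0],
    [[0,30,0],[0,0,0],0],
  ],
)

```text
time: 7.4
tool_pos: [0.509, -0.1885, 0.0548]
eef_rot: [-0.132, 1.565, 0.137]
force: [3.8, 5.2, 0.0]
grip_width: 0.248
```

Request:
move_arm(
  commands=[
    [[0,6,0],[0,0,0],0],
    [[0,12,0],[0,0,0],0],
    [[0,18,0],[0,0,0],0],
    [[0,24,0],[0,0,0],0],
    [[0,30,0],[0,0,0],0],
  ],
)

```text
time: 8.02
tool_pos: [0.5038, -0.1601, 0.0548]
eef_rot: [-0.133, 1.565, 0.136]
force: [3.6, 3.9, 0.6]
grip_width: 0.25
```

Request:
move_arm(
  commands=[
    [[0,5,0],[0,0,0],0],
    [[0,9,0],[0,0,0],0],
    [[0,13,0],[0,0,0],0],
    [[0,17,0],[0,0,0],0],
    [[0,20,0],[0,0,0],0],
  ],
)

```text
time: 8.65
tool_pos: [0.5012, -0.1463, 0.0549]
eef_rot: [-0.136, 1.564, 0.128]
force: [7.5, -9.8, -4.1]
grip_width: 0.248
```

Run:
```python
from h import *
s=read_state(); p=s["tool_pos"]; print(p,s["force"],np.linalg.norm(p[:2]-np.array([.5004,-.1465])))
b=camera("wrist")
cv2.imwrite("pics/g3.png",cv2.resize(b[:250,120:390],None,fx=2.2,fy=2.2)[...,::-1])
```

```text
[ 0.5011817  -0.14628976  0.05491243] [ 7.49413888 -9.84517158 -4.13824879] 0.0008094816327004795
```

View pics/g3.png

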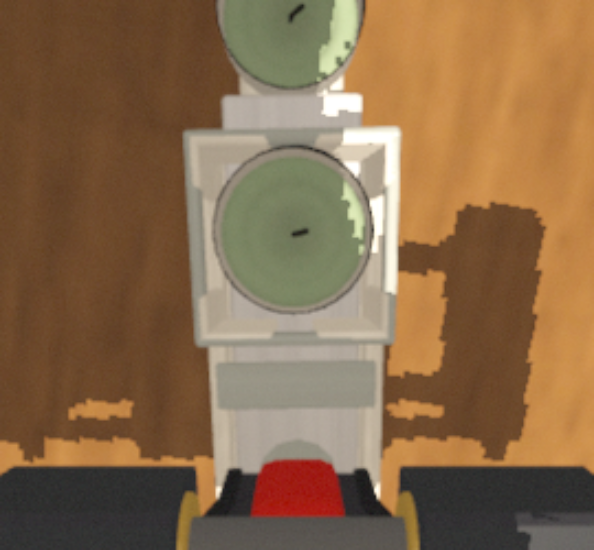

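Request:
move_arm(
  commands=[
    [[0,-2,0],[0,0,0],0],
    [[0,-3,0],[0,0,0],20],
    [[0,-3,0],[0,0,0],40],
    [[0,-3,0],[0,0,0],70],
    [[0,-3,0],[0,0,0],80],
  ],
)

```text
time: 9.32
tool_pos: [0.4989, -0.1459, 0.0542]
eef_rot: [-0.132, 1.569, 0.132]
force: [-0.6, -0.5, 0.3]
grip_width: 0.504
```

Request:
move_arm(
  commands=[
    [[-5,0,0],[0,0,0],80],
    [[-30,0,0],[0,0,0],80],
    [[-70,0,0],[0,0,0],80],
    [[-110,0,0],[0,0,0],80],
    [[-110,0,0],[0,0,0],80],
  ],
)

```text
time: 9.95
tool_pos: [0.5021, -0.1457, 0.1679]
eef_rot: [-0.135, 1.561, 0.13]
force: [0.2, -0.0, -1.7]
grip_width: 0.915
```

Run:
```python
from h import *
s=read_state(); k=cam("wrist",s); im=camera("wrist"); print(s["tool_pos"],s["eef_rot"],s["force"],s["grip_width"])
a=np.radians(100); ex=np.array([np.cos(a),np.sin(a),0]); ey=np.array([-ex[1],ex[0],0]); o=np.array([.488,-.075,0])
h=cv2.cvtColor(im,cv2.COLOR_RGB2HSV); m=cv2.inRange(h,(30,40,40),(75,255,255)); m=cv2.morphologyEx(m,cv2.MORPH_CLOSE,np.ones((7,7)))
n,_,st,c=cv2.connectedComponentsWithStats(m)
o2=im[...,::-1].copy()
for i in range(1,n):
    if st[i,4]>300:
        for z in(.031,.057): X=at_z(c[i],z,k); print(st[i],c[i].round(1),z,X.round(4),"disp",((X-o)@ex*1e3).round(1),((X-o)@ey*1e3).round(1))
for q in[(-70,0,80),(0,0,57),(58,0,31),(88,15,19),(88,-15,19),(24,24,62),(-24,24,62),(24,-24,62),(-24,-24,62)]:
    u=proj(o+(q[0]*ex+q[1]*ey+np.array([0,0,q[2]]))/1e3,k)[0]; cv2.drawMarker(o2,tuple(int(v) for v in u.round()),(255,0,255),1,6)
cv2.imwrite("pics/w2.png",cv2.resize(o2[:230,120:390],None,fx=2.5,fy=2.5))
```

```text
[ 0.50211336 -0.1457407   0.16786391] [-0.13467166  1.56064831  0.13000007] [ 0.20554081 -0.04049142 -1.66928795] 0.9147791446860474
[ 233   33   38   39 1119] [251.4  52.5] 0.031 [ 0.4773 -0.0188  0.031 ] disp 57.2 0.8
[ 233   33   38   39 1119] [251.4  52.5] 0.057 [ 0.4784 -0.0241  0.057 ] disp 51.8 0.7
[ 234   92   38   39 1175] [252.2 111.1] 0.031 [ 0.487  -0.0719  0.031 ] disp 3.3 0.4
[ 234   92   38   39 1175] [252.2 111.1] 0.057 [ 0.4873 -0.0724  0.057 ] disp 2.7 0.3
```

View pics/w2.png

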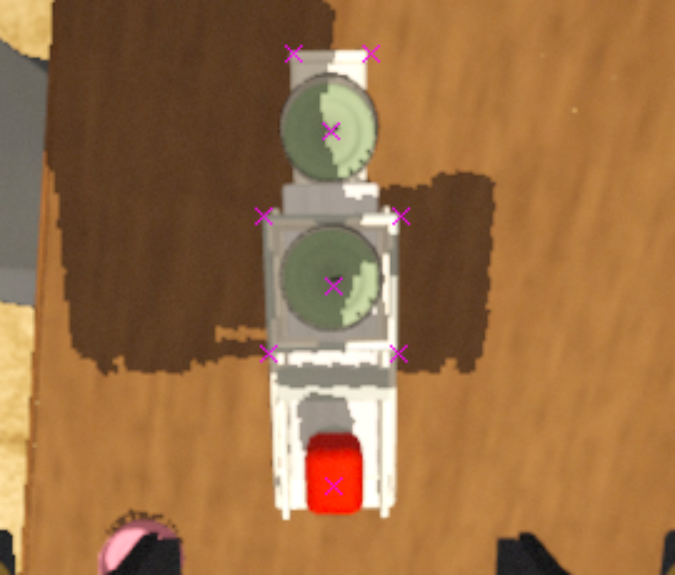

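```bash
python3 -c "
from h import *
print(plan([.477,-.018,.15],np.radians(10)))
print(at_z((238.5,193.5),.015,cam('top')))"
```

```text
([15.7, 129.9, -1.9], [-0.3, 0.1, 0.1])
[0.48924714 0.07802905 0.015     ]
```

Request:
move_arm(
  commands=[
    [[0,35,0],[0,0,0],80],
    [[5,80,-1],[0,0,0],80],
    [[10,115,-2],[0,0,0],80],
    [[16,129,-2],[0,0,0],80],
    [[16,129,-2],[0,0,0],80],
  ],
)

```text
time: 10.62
tool_pos: [0.4757, -0.0186, 0.1475]
eef_rot: [-0.134, 1.569, 0.134]
force: [0.1, -0.3, 0.7]
grip_width: 0.923
```

Run:
```python
from h import *
s=read_state(); print(s["tool_pos"],plan([.477,-.018,.018],np.radians(10)))
```

```text
[ 0.47571152 -0.01857003  0.14750597] ([129.5, 0.3, 1.7], [-0.2, -0.1, -0.0])
```

Request:
move_arm(
  commands=[
    [[35,0,1],[0,0,0],80],
    [[75,0,1],[0,0,0],80],
    [[105,0,1],[0,0,0],80],
    [[122,0,1],[0,0,0],80],
    [[130,0,1],[0,0,0],80],
  ],
)

```text
time: 11.25
tool_pos: [0.4776, -0.0194, 0.0178]
eef_rot: [-0.132, 1.568, 0.131]
force: [-0.1, 0.9, 0.1]
grip_width: 0.921
```

Request:
move_arm(
  commands=[
    [[0,0,0],[0,0,0],60],
    [[0,0,0],[0,0,0],50],
    [[0,0,0],[0,0,0],44],
    [[0,0,0],[0,0,0],40],
    [[0,0,0],[0,0,0],40],
  ],
)

```text
time: 11.88
tool_pos: [0.4775, -0.0185, 0.0188]
eef_rot: [-0.133, 1.566, 0.133]
force: [-0.2, 0.7, 0.5]
grip_width: 0.49
```

Run:
```python
from h import *
s=read_state(); print(s["tool_pos"],s["force"],s["grip_width"]*87,plan([.477,-.018,.018],np.radians(10)))
```

```text
[ 0.47754784 -0.01850349  0.01877171] [-0.21837301  0.71788281  0.46190526] 42.62032448845959 ([0.8, 0.6, -0.5], [-0.3, 0.0, 0.0])
```

Close fully on the candle.

Request:
move_arm(
  commands=[
    [[0,0,0],[0,0,0],34],
    [[0,0,0],[0,0,0],30],
    [[0,0,0],[0,0,0],25],
    [[0,0,0],[0,0,0],25],
    [[0,0,0],[0,0,0],25],
  ],
)

```text
time: 12.5
tool_pos: [0.4775, -0.0185, 0.0186]
eef_rot: [-0.133, 1.567, 0.133]
force: [-0.7, -0.2, 2.0]
grip_width: 0.427
```

Request:
move_arm(
  commands=[
    [[-2,0,0],[0,0,0],25],
    [[-10,0,0],[0,0,0],25],
    [[-30,0,0],[0,0,0],25],
    [[-60,0,0],[0,0,0],25],
    [[-90,0,0],[0,0,0],25],
  ],
)

```text
time: 13.12
tool_pos: [0.4772, -0.0184, 0.1097]
eef_rot: [-0.133, 1.567, 0.133]
force: [0.4, -0.5, -0.3]
grip_width: 0.426
```

Run:
```python
from h import *
s=read_state(); im=camera("wrist"); k=cam("wrist",s); print(s["tool_pos"],s["grip_width"]*87)
t=camera("top"); camera
K=cam("top")
for n,kk,c in(("wrist",k,"wrist"),("top",K,"top")):
    for m in masks_of("dish_in",c)[:1]:
        e=m["extent"]; r=m["region"].astype(np.uint8); cn=max(cv2.findContours(r,0,1)[0],key=cv2.contourArea); (x,y),ax,_=cv2.fitEllipse(cn)
        print(n,m["p"],e,(x,y),ax,at_z((x,y),.012,kk))
b=cv2.resize(im,(700,525)); cv2.imwrite("pics/w3.png",b[...,::-1])
```

```text
[ 0.47723571 -0.01836366  0.10970965] 37.079836867936386
top 0.91 [154.8, 171.0, 210.0, 219.5] (180.7810516357422, 194.72787475585938) (45.71897888183594, 46.75456619262695) [0.48133754 0.24355105 0.012     ]
```

View pics/w3.png

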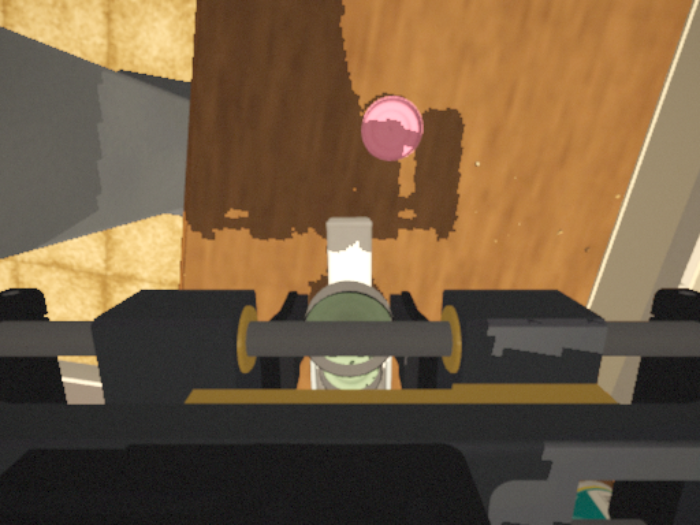

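Request:
move_arm(
  commands=[
    [[-30,25,5],[0,0,0],25],
    [[-50,70,14],[0,0,0],25],
    [[-60,120,23],[0,0,0],25],
    [[-60,170,33],[0,0,0],25],
    [[-60,204,39],[0,0,0],25],
  ],
)

```text
time: 13.95
tool_pos: [0.4806, 0.1914, 0.1676]
eef_rot: [-0.134, 1.568, 0.135]
force: [0.6, -1.3, -0.4]
grip_width: 0.429
```

Run:
```python
from h import *
s=read_state(); im=camera("wrist"); k=cam("wrist",s); print(s["tool_pos"],s["eef_rot"],s["grip_width"]*87)
h=cv2.cvtColor(im,cv2.COLOR_RGB2HSV); m=cv2.inRange(h,(95,70,40),(115,255,255)); m=cv2.morphologyEx(m,cv2.MORPH_OPEN,np.ones((3,3)))
n,l,st,c=cv2.connectedComponentsWithStats(m); i=1+np.argmax(st[1:,4]); print(st[i],c[i])
ms=masks_of("dish_in","wrist")
for q in ms[:2]: print(q["p"],q["extent"])
d=proj([.480,.242,.014],k)[0]; print("pred",d)
o2=im[...,::-1].copy(); cv2.drawMarker(o2,tuple(int(v) for v in d.round()),(0,255,0),1,8)
if ms:
    cn,_=cv2.findContours(ms[0]["region"].astype(np.uint8),0,1); cv2.drawContours(o2,cn,-1,(0,255,255),1)
cv2.imwrite("pics/w4.png",cv2.resize(o2,(800,600)))
```

```text
[0.4805899  0.19144377 0.16761476] [-0.1344303   1.56824205  0.13478839] 37.291768334181015
[  201    68   125   128 12561] [263.01098639 131.60918717]
0.88 [198.6, 66.7, 326.6, 199.0]
pred [262.989943   136.24434148]
```

View pics/w4.png

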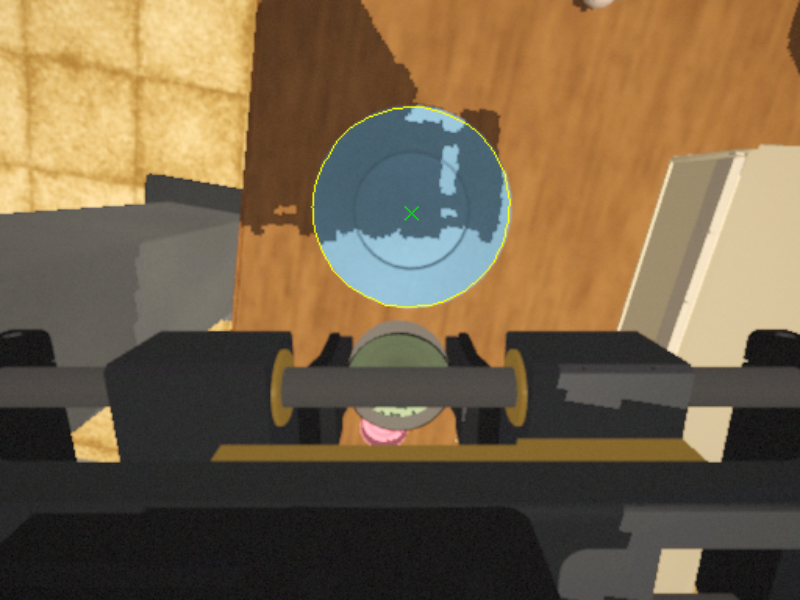

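Run:
```python
from h import *
k=cam("wrist"); print(at_z((263.4,132.2),.013,k),at_z((263.4,134.4),.005,k))
```

```text
[0.47893683 0.24902734 0.013     ] [0.47966661 0.24633673 0.005     ]
```

Request:
move_arm(
  commands=[
    [[0,-34,-6],[0,0,0],25],
    [[0,-84,-16],[0,0,0],25],
    [[5,-134,-25],[0,0,0],25],
    [[20,-184,-35],[0,0,0],25],
    [[50,-204,-39],[0,0,0],25],
  ],
)

```text
time: 14.68
tool_pos: [0.477, -0.0231, 0.1177]
eef_rot: [-0.13, 1.567, 0.126]
force: [0.6, -0.3, -0.5]
grip_width: 0.424
```

Request:
move_arm(
  commands=[
    [[10,0,0],[0,0,0],25],
    [[10,0,0],[0,0,0],25],
    [[40,0,0],[0,0,0],25],
    [[70,0,0],[0,0,0],25],
    [[85,0,0],[0,0,0],25],
  ],
)

```text
time: 15.3
tool_pos: [0.4776, -0.0169, 0.0331]
eef_rot: [-0.134, 1.567, 0.135]
force: [-0.1, 0.2, -0.2]
grip_width: 0.426
```

Run:
```python
from h import *
s=read_state(); print(s["tool_pos"],s["force"],s["grip_width"]*87,plan([.4775,-.0185,.0187],np.radians(9.7)))
```

```text
[ 0.47755226 -0.0169081   0.033149  ] [-0.09213219  0.15503976 -0.21929803] 37.085579886147954 ([14.4, -1.6, -0.3], [0.1, 0.0, -0.0])
```

Request:
move_arm(
  commands=[
    [[6,0,0],[0,0,0],25],
    [[10,0,0],[0,0,0],25],
    [[13,0,0],[0,0,0],25],
    [[15,0,0],[0,0,0],25],
    [[15,0,0],[0,0,0],25],
  ],
)

```text
time: 15.92
tool_pos: [0.4776, -0.0185, 0.0187]
eef_rot: [-0.133, 1.566, 0.132]
force: [-0.4, 0.2, 0.7]
grip_width: 0.426
```

Request:
move_arm(
  commands=[
    [[0,0,0],[0,0,0],48],
    [[0,0,0],[0,0,0],48],
    [[-4,0,0],[0,0,0],48],
    [[-8,0,0],[0,0,0],48],
    [[-9,0,0],[0,0,0],48],
  ],
)

```text
time: 16.55
tool_pos: [0.4777, -0.0184, 0.028]
eef_rot: [-0.133, 1.566, 0.132]
force: [-0.5, -0.1, -0.3]
grip_width: 0.553
```

Run:
```python
from h import *
s=read_state(); print(s["tool_pos"],s["force"],s["grip_width"]*87)
im=camera("wrist"); cv2.imwrite("pics/w5.png",cv2.resize(im[80:320,130:380],(750,600*0+590))[...,::-1])
```

```text
[ 0.47772159 -0.01844919  0.02800056] [-0.4594602  -0.05058628 -0.33032842] 48.14894070776457
```

View pics/w5.png

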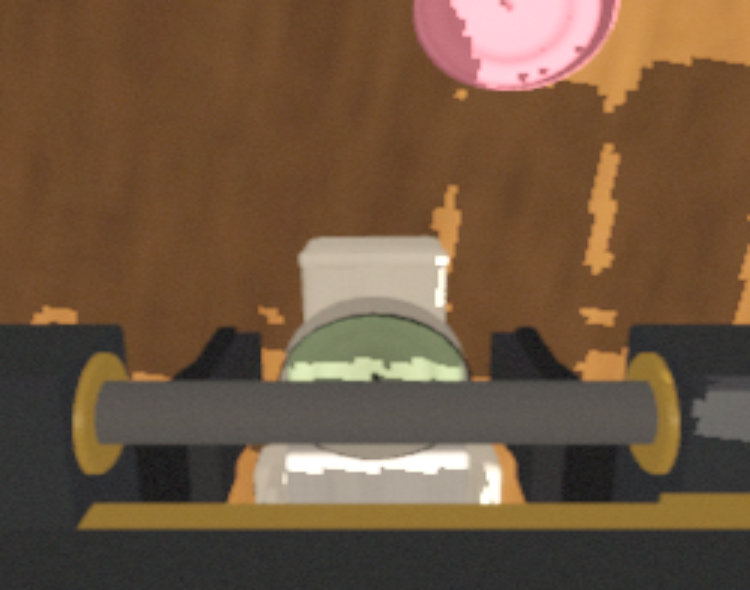

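Request:
move_arm(
  commands=[
    [[-1.5,0,0],[0,0,0],40],
    [[-1.5,0,0],[0,0,0],30],
    [[-1.5,0,0],[0,0,0],25],
    [[-1.5,0,0],[0,0,0],25],
    [[-1.5,0,0],[0,0,0],25],
  ],
)

```text
time: 17.23
tool_pos: [0.4775, -0.0185, 0.0291]
eef_rot: [-0.133, 1.567, 0.133]
force: [0.5, -0.2, 3.1]
grip_width: 0.426
```

Request:
move_arm(
  commands=[
    [[0,0,0],[0,0,0],25],
    [[-6,0,0],[0,0,0],25],
    [[-20,0,0],[0,0,0],25],
    [[-45,0,0],[0,0,0],25],
    [[-80,0,0],[0,0,0],25],
  ],
)

```text
time: 17.85
tool_pos: [0.4769, -0.0184, 0.1101]
eef_rot: [-0.133, 1.568, 0.133]
force: [0.9, 1.0, 0.1]
grip_width: 0.424
```

Run:
```python
from h import *
s=read_state(); print(s["tool_pos"],s["force"],s["grip_width"]*87,plan([.4795,.245,.11],np.radians(10)))
```

```text
[ 0.47686371 -0.01838054  0.11006372] [0.89990865 0.98275064 0.08109178] 36.88199486580009 ([0.1, 259.2, 47.0], [-0.3, -0.1, -0.0])
```

Request:
move_arm(
  commands=[
    [[0,30,5],[0,0,0],25],
    [[0,85,15],[0,0,0],25],
    [[0,145,26],[0,0,0],25],
    [[0,205,37],[0,0,0],25],
    [[0,259,47],[0,0,0],25],
  ],
)

```text
time: 18.48
tool_pos: [0.4801, 0.2471, 0.1101]
eef_rot: [-0.133, 1.565, 0.134]
force: [0.5, -0.2, -0.7]
grip_width: 0.423
```

Request:
move_arm(
  commands=[
    [[0,0,0],[0,0,0],25],
    [[15,0,0],[0,0,0],25],
    [[40,0,0],[0,0,0],25],
    [[60,0,0],[0,0,0],25],
    [[75,0,0],[0,0,0],25],
  ],
)

```text
time: 19.1
tool_pos: [0.48, 0.2432, 0.0325]
eef_rot: [-0.132, 1.568, 0.13]
force: [-0.0, 0.1, -0.9]
grip_width: 0.423
```

Run:
```python
from h import *
s=read_state(); k=cam("wrist",s); im=camera("wrist"); print(s["tool_pos"],s["force"],s["grip_width"]*87,plan([.4795,.245,.0185],np.radians(10)))
# rim of dish, far part visible: fit circle of radius 70 mm at z=.014
ms=masks_of("dish_in","wrist"); r=ms[0]["region"]; print(ms[0]["p"],ms[0]["extent"])
from scipy.optimize import least_squares
pts=[at_z((c,np.nonzero(r[:,c])[0].min()),.013,k)[:2] for c in range(int(ms[0]["extent"][0])+2,int(ms[0]["extent"][2])-2) if r[:,c].any()]
f=least_squares(lambda q:np.hypot(*(np.array(pts)-q).T)-.0697,[.48,.245],loss="soft_l1",f_scale=.001); print("dish",f.x,np.abs(f.fun).mean())
```

```text
[0.48003351 0.24318539 0.03251215] [-0.01037615  0.12796145 -0.93403204] 36.780445689000025 ([12.6, 2.0, 0.8], [-0.4, -0.2, 0.1])Traceback (most recent call last):
  File "<stdin>", line 4, in <module>
IndexError: list index out of range
```

Request:
move_arm(
  commands=[
    [[4,1,0],[0,0,0],25],
    [[8,1,0],[0,0,0],25],
    [[10,1,0],[0,0,0],25],
    [[12,1,0],[0,0,0],25],
    [[13,1,0],[0,0,0],25],
  ],
)

```text
time: 19.82
tool_pos: [0.4801, 0.2458, 0.021]
eef_rot: [-0.133, 1.566, 0.133]
force: [0.4, -0.4, 0.5]
grip_width: 0.425
```

Request:
move_arm(
  commands=[
    [[0.6,0,0],[0,0,0],25],
    [[1.2,0,0],[0,0,0],25],
    [[1.8,0,0],[0,0,0],25],
    [[2.2,0,0],[0,0,0],25],
    [[2.5,0,0],[0,0,0],25],
  ],
)

```text
time: 20.45
tool_pos: [0.48, 0.2457, 0.0185]
eef_rot: [-0.133, 1.567, 0.133]
force: [-0.5, -0.4, 0.5]
grip_width: 0.425
```

Request:
move_arm(
  commands=[
    [[0.4,0,0],[0,0,0],25],
    [[0.8,0,0],[0,0,0],25],
    [[1.0,0,0],[0,0,0],25],
    [[1.2,0,0],[0,0,0],25],
    [[1.2,0,0],[0,0,0],25],
  ],
)

```text
time: 21.08
tool_pos: [0.4801, 0.2458, 0.0181]
eef_rot: [-0.133, 1.566, 0.132]
force: [-2.3, -1.4, 7.1]
grip_width: 0.427
```

Request:
move_arm(
  commands=[
    [[-0.6,0,0],[0,0,0],25],
    [[-0.8,0,0],[0,0,0],25],
    [[-0.8,0,0],[0,0,0],40],
    [[-0.8,0,0],[0,0,0],46],
    [[-0.8,0,0],[0,0,0],48],
  ],
)

```text
time: 21.7
tool_pos: [0.48, 0.2457, 0.018]
eef_rot: [-0.133, 1.567, 0.133]
force: [0.6, -0.1, -1.0]
grip_width: 0.535
```

Request:
move_arm(
  commands=[
    [[-0.8,0,0],[0,0,0],50],
    [[-3,0,0],[0,0,0],50],
    [[-15,0,0],[0,0,0],50],
    [[-45,0,0],[0,0,0],50],
    [[-90,0,0],[0,0,0],50],
  ],
)

```text
time: 22.32
tool_pos: [0.4793, 0.2453, 0.1089]
eef_rot: [-0.134, 1.569, 0.132]
force: [1.0, 0.2, 0.9]
grip_width: 0.573
```

Request:
move_arm(
  commands=[
    [[-20,-25,0],[0,0,0],50],
    [[-40,-50,0],[0,0,0],50],
    [[-50,-80,0],[0,0,0],50],
    [[-50,-100,0],[0,0,0],50],
    [[-50,-100,0],[0,0,0],50],
  ],
)

```text
time: 22.95
tool_pos: [0.4973, 0.1456, 0.1588]
eef_rot: [-0.131, 1.566, 0.129]
force: [0.3, 1.3, -0.8]
grip_width: 0.576
```

Run:
```python
from h import *
s=read_state(); k=cam("wrist",s); im=camera("wrist"); print(s["time"],s["tool_pos"],s["force"],s["grip_width"]*87)
h=cv2.cvtColor(im,cv2.COLOR_RGB2HSV)
m=cv2.morphologyEx(cv2.inRange(h,(30,40,40),(80,255,255)),cv2.MORPH_CLOSE,np.ones((5,5)))
n,l,st,c=cv2.connectedComponentsWithStats(m); i=1+np.argmax(st[1:,4]); print("candle",st[i],at_z(c[i],.02,k))
ms=masks_of("dish_in","wrist")
if ms: 
    cn=max(cv2.findContours(ms[0]["region"].astype(np.uint8),0,1)[0],key=cv2.contourArea); e=cv2.fitEllipse(cv2.convexHull(cn)); print("dish",e,at_z(e[0],.013,k))
a=cv2.resize(im[:230],(640,288)); b=cv2.resize(camera("top")[130:230,140:420],(640,229),interpolation=2)
cv2.imwrite("pics/f.png",np.vstack([a,b])[...,::-1])
```

```text
22.95 [0.49726197 0.14560583 0.1588118 ] [ 0.27911504  1.3307556  -0.76206461] 50.076716412072145
candle [ 237   65   36   38 1040] [0.47951316 0.24576863 0.02      ]
dish ((253.66041564941406, 83.97111511230469), (137.13693237304688, 146.37652587890625), 1.5851856470108032) [0.47865649 0.24630781 0.013     ]
```

View pics/f.png

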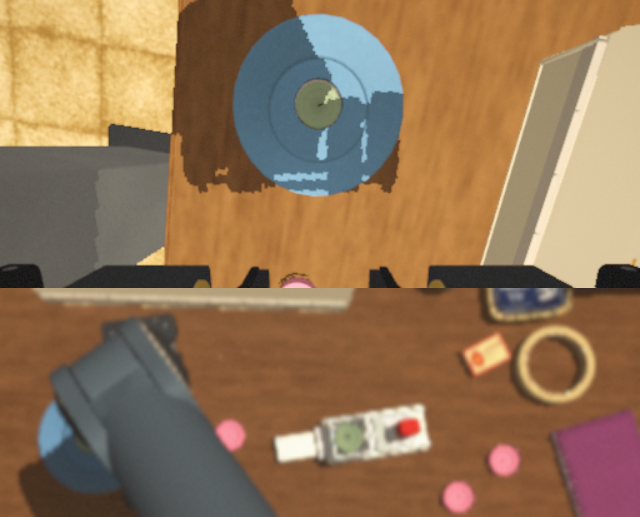

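The candle stands upright within about 1 mm of the dish's centre, at (319,104) in the picture. The tongue is empty, the slide is home and the bystanders in view have not moved. Handing in.

```bash
python3 -c "
from rig import *
print(job_done())"
```

```text
the job is handed in; nothing more can be done
None
```

One tea light is out of the dispenser and standing upright in the middle of the blue dish; I handed the job in at about 23 s of the 54 s allowed.

- **Slide:** I pulled the knob about 64 mm to its stop, where the force rose to 21 N with no further travel. I then guided it back home while still holding it. The wrist picture showed the candle on the tongue.
- **Regrasp:** My first grip on the candle was too low: the fingertips would have hit the dish floor before the candle did. I set it back on the tongue, gripped it 10 mm higher, and carried it over the dish.
- **Setting down:** I lowered it in sub-millimetre steps until it touched, at about 7 N, then opened the fingers and lifted away.

**Last checks:**
- The candle measured at (0.4795, 0.2458) m and the dish centre at (0.4787, 0.2463) m, so it is about 1 mm off centre.
- The slide is home, the tongue is empty, and green candle is still visible in the magazine. The lower of the two remaining candles cannot be seen from above.
- The tape roll and the pink look-alike candles had not moved. I did not check the garlic bulb in the last picture; the arm did not go near it.
- Early estimates of the dish position disagreed by up to about 5 mm between cameras. I aimed at the average, and the final wrist picture bore it out.

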